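# Shim the rocking bench scale

## Task

The bench scale rocks because the levelling foot at its front left corner (the front has the readout; it is the corner nearest the wedge) is seized too short and hangs clear of the bench. Push the wooden wedge along the bench, thin end first, under that foot until it is snug and the scale no longer rocks, without shoving the scale out of place or lifting either the scale or the wedge. Then press down firmly, with about 10 N, on the top of the scale's housing at the corner over that foot to prove it stays level, and finish while still pressing there; leave the weight, the jar and the brush alone.

Things in the scene. Friction and masses are not known exactly. Their poses are not given: they have to be found in the camera images.
- scale: Loose grey bench scale, 3 kg; sizes in mm. Housing 210 (x) by 250 (y), underside 26 and flat top 60 above the bench; round steel pan, 144 diameter, 75 high. Origin: on the bench under its middle; x to its back, y to its left, z up. Feet at x +-85, y +-105. It rests level on three; about 3 N on the front left (-x, +y) corner rocks it. Sliding it takes over 10 N.
- foot_pad (a point): Centre of the underside of the short front left foot (24 mm in diameter, bevelled below to a flat of 10 mm diameter, on a thin screw), at x = -85 mm, y = +105 mm of the scale. Its height over the bench is the gap to be filled, 4 to 8 mm.
- foot (a joint): How far the short foot's screw is up, in m: the foot's gap over the bench when the scale is level (0.004 to 0.008). It is seized and does not move by itself or under pressing.
- corner (a point): Point on the flat top of the housing, 60 mm above the bench, straight above the short foot, 20 mm in from both edges: where to press.
- wedge: Loose wooden wedge, 50 g, lying flat; in mm: 100 long (x), 44 wide; 18 thick at the heel (x = -50, upright face), falling evenly to 2 at the toe (x = +50). Origin: middle of its underside, z up. Starts left of the scale, toe roughly towards the short foot, 15 to 55 short of it. Slides with about 1 N until the near rim of the foot's 10 flat meets its slope, then resists; stays put when let go.
- heel (a point): Middle of the wedge's upright heel face, 9 mm above its underside: push here, towards the toe.
- toe (a point): Middle of the wedge's toe edge, at its underside.
- weight: Brass scale weight with a knob, 38 mm in diameter, 70 mm high, standing by the right side of the scale; origin at its underside. Leave alone.
- jar: Glass jar with a steel lid, 60 mm in diameter, 65 mm high, standing in front of the scale; origin at its underside. Leave alone.
- brush: Hand brush 170 mm long lying on the bench to the left of the scale, behind the wedge; origin at the bench under its middle, x along its length. Leave alone.
Not all that is in view belongs to the job. Several things have the shape of the wedge; the one meant has the colours described above.

How it is judged:
At the end, for the whole second after the job is handed in: While pressed from above with over 4 N within 45 mm of the corner point, the scale is level within 0.007 rad, its short foot bears on the wedge (over 1 N), the wedge lies flat on the bench (0.03 rad, 4 mm), the scale is within 20 mm of its first place, and both are at rest (contact force between wedge and scale above 1 N and angle between scale's own z axis and vertical below 0.007 rad and angle between wedge's own z axis and vertical below 0.03 rad and height (world z) of wedge below 0.004 m and contact force between the fingers and scale above 4 N and horizontal distance between the grasp point and corner below 0.045 m and height (world z) of the grasp point above 0.06 m and distance of scale from where it was at the start of the episode below 0.02 m and linear speed of each of wedge, scale below 0.01 m/s); the arm keeps its last pose, push and grip.
It fails at once if the wedge is lifted off the bench (over 12 mm) or tipped up (height (world z) of wedge above 0.012 m or angle between wedge's own z axis and vertical above 0.3 rad).
It fails at once if the scale is lifted (over 10 mm), tipped far over, or shoved more than 30 mm (height (world z) of scale above 0.01 m or angle between scale's own z axis and vertical above 0.12 rad or distance of scale from where it was at the start of the episode above 0.03 m).
It fails at once if the weight is moved more than 30 mm (distance of weight from where it was at the start of the episode above 0.03 m).
It fails at once if the jar is moved more than 30 mm (distance of jar from where it was at the start of the episode above 0.03 m).
It fails at once if the brush is moved more than 30 mm (distance of brush from where it was at the start of the episode above 0.03 m).
It also fails if it takes over 42 s, if anything falls off the work surface, if the arm or the gripper's body presses on something with over 40 N, if the wrist force passes 120 N, or if a joint passes its speed limit or range.

## Robot

A 6-joint arm with a two-finger parallel gripper is mounted at the origin on the work surface. World frame = base frame: x ahead of the robot, y to its left, z up, the work surface at z = 0. Lengths are in m, angles in rad, forces in N, time in s.
With the tool pointing down it reaches from about 0.35 to 0.85 m from the base axis. Payload 8.1 kg.
Tool frame: the origin (TCP) lies midway between the tips of the shut fingers; the grasp point (between the pads) lies 19 mm behind it; z points along the fingers, y is the direction in which the jaws open and shut (so a half turn about z gives the same grasp; the last joint's range is limited). The gripper opens to 93 mm and grips with 3 to 60 N. Pads are 15 mm wide; open, the fingers measure 128 mm over their backs; the gripper's body (75 mm by 188 mm) begins 65 mm behind the grasp point.
Start: joints at [1.194, 0.13, 1.488, -0, 1.523, -0.085], TCP at [0.173, 0.575, 0.184] pointing down, gripper open.
Joint ranges: [-2.96, 2.96], [-0.89, 2.26], [0.02, 2.5], [-1.34, 4.48], [0, 2.73], [-2.66, 2.66]. Speed limits (rad/s): [2.39, 2.39, 2.79, 3.14, 3.14, 3.14].

## Interface

Orientations are given as a rotation vector (axis times angle).
In Python, from plant import robot gives the robot as it stands. The module is installed in compiled form; this text tells all that it offers.
- The arm moves only by the shell command python3 -m pendant 'ROWS' [FORCE]. ROWS is JSON, a list of rows, each an object with "translation": the shift along the tool's x, y, z in mm, a list of three; "twist": the turn, a rotation vector about the tool's x, y, z in rad, a list of three; "grip": the opening, from -1 (shut) to 1 (fully open). A call has exactly 10 rows; each row shifts and turns the pose as measured when the row begins, along the tool's axes as they then stand; what a row does not reach is not made up. A row lasts 1/10 s, in which the tool goes at most 50 mm and 8.59 degrees, less where a joint would pass 70% of its speed; a pose out of reach is approached as far as the arm can. A call is refused whole if a number of a shift passes 50 or a number of a turn 0.15, either way. A call with a gripper value outside its range is refused whole. The fingers move at their own pace and stop on an object; FORCE is the grip in N (left out, the last holds). Time passes only in rows, so rows that do not move let the fingers close, or fill a call up. It gives the time, the measured TCP pose, the force and the opening at its end, in the units of the state.
- robot.read_state(): the state, without advancing time (a new reading comes with each control period).
- robot.read_camera(name): name is "scene" or "top"; returns (picture, depth): 384x512x3 uint8, red, green, blue; 384x512 float32, m along the optical axis (not along the pixel's ray), 0 where there is no reading.
- robot.camera_info(name): a dict with "vertical_fov" (degrees; the focal length in pixels is half the picture's height over the tangent of half this angle, whatever the lens; pixels are square), "cx", "cy" (the principal point, pixels), "cam_to_world" (4x4, takes a point from camera to world coordinates). Camera axes: x right, y up, looking along -z (the intrinsics and any distortion apply to the point x, -y, -z); pixel columns grow to the right and rows downward; lengths in m; the calibration is good to about 2 mm. A picture is of the moment at which its call begins. camera_info takes no time and is no camera call.
- robot.close_job(): hands the job in, once; it reports no verdict.
The state is a dict: "t": time; "q": joint angles; "dq": joint speeds; "joint_torque": joint torques, N m; "tool_pos": TCP position; "orientation": TCP orientation; "force": force on the tool from outside, world axes, zero at the start; "wrist_torque": the same for the moment, N m; "opening": finger opening in m.
Only numpy, scipy, OpenCV 4.12 (cv2) and the standard library are available. Lean on these libraries where they do the work, as an engineer would, in place of code of your own. Each camera call takes 0.05 s, during which the arm holds its last target. There are 200 camera calls.

## Working session

There is one attempt and no reset: what is moved stays moved. The work goes in short steps, Python scripts to look and compute and a shell command to move; the robot and the scene stay as the last step left them, time stands still between calls to the robot, and variables do not carry over. Pictures are saved under pics/ and viewed, about 8 in all and at most 12, crops included, and the job is handed in when it is done.

```bash
mkdir -p pics
cat > h.py <<'E'
from plant import robot
import numpy as np, cv2
def cam(n):
    p,d=robot.read_camera(n); return p,d
def cloud(n,d):
    i=robot.camera_info(n); H,W=d.shape
    f=H/2/np.tan(np.radians(i['vertical_fov'])/2)
    u,v=np.meshgrid(np.arange(W),np.arange(H))
    P=np.stack([(u-i['cx'])/f*d,-(v-i['cy'])/f*d,-d,np.ones_like(d)],-1)
    return (P@np.array(i['cam_to_world']).T)[...,:3]
E
python3 - <<'E'
from h import *
for n in('scene','top'):
    p,d=cam(n); i=robot.camera_info(n); print(n,{k:(np.round(v,3).tolist()) for k,v in i.items() if not isinstance(v,str)})
    np.savez(n+'0.npz',p=p,d=d,P=cloud(n,d)); cv2.imwrite(f'pics/{n}0.png',cv2.resize(p[...,::-1],(800,600)))
print(robot.read_state())
E
```

```text
scene {'vertical_fov': 51.744, 'cx': 250.801, 'cy': 187.95, 'cam_to_world': [[0.538, -0.599, 0.593, 1.186], [0.843, 0.381, -0.379, -0.341], [0.001, 0.704, 0.71, 0.855], [0.0, 0.0, 0.0, 1.0]]}
top {'vertical_fov': 49.15, 'cx': 255.133, 'cy': 186.59, 'cam_to_world': [[-0.004, 0.999, -0.042, 0.492], [-1.0, -0.004, 0.012, 0.082], [0.012, 0.042, 0.999, 1.137], [0.0, 0.0, 0.0, 1.0]]}
{'t': 0.1, 'q': array([ 1.19357814e+00,  1.31039413e-01,  1.48917477e+00,  5.29761973e-06,
        1.52299171e+00, -8.54083638e-02]), 'dq': array([-0.00099718, -0.00119784, -0.0008743 ,  0.00095454, -0.00024289,
       -0.00028975]), 'joint_torque': array([ 6.95079525e-04, -5.61333525e+01, -4.93099344e+01,  7.70152453e-02,
        2.89596012e-02, -8.39689346e-05]), 'tool_pos': array([0.17238425, 0.5741138 , 0.18291759]), 'orientation': array([-4.56694934e-01, -3.10784042e+00,  2.46437176e-03]), 'force': array([-0.34880099,  0.49672039, -0.63929611]), 'wrist_torque': array([-0.07072904, -0.03197152,  0.04795133]), 'opening': 0.09301651355429372}
```

View pics/scene0.png

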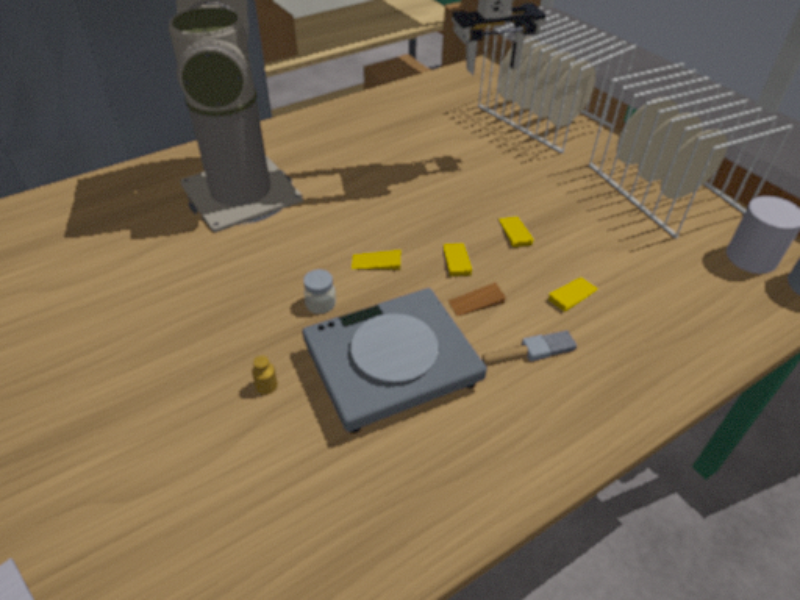

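View pics/top0.png

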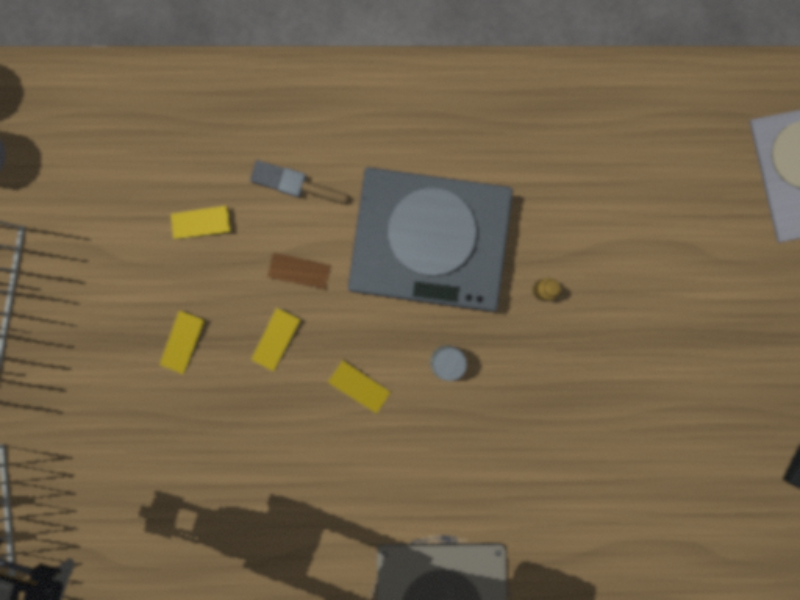

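The scene and top views agree. In the top view the brown wooden wedge is at about (300,271). The four yellow look-alikes are at (200,222), (183,342), (276,339) and (359,386), and their colour doesn't match. The scale's readout faces the robot, so the short foot is at the housing corner near (350,290). Next I'll measure these and check an enlarged crop.

```bash
cat >> h.py <<'E'
def rect(xy):
    (c,s,a)=cv2.minAreaRect((xy*1000).astype(np.float32)); return np.array(c),s,a,cv2.boxPoints((c,s,a))
def find(n,p,P):
    hsv=cv2.cvtColor(p,cv2.COLOR_RGB2HSV); z=P[...,2]
    near=(P[...,0]>.3)&(P[...,0]<.85)&(P[...,1]>-.15)&(P[...,1]<.4)
    top=near&(abs(z-.06)<.006)&(hsv[...,1]<90)
    h=hsv[...,0].astype(int)
    wd=near&(h<13)&(hsv[...,1]>110)
    out={}
    for k,m in(('scale',top),('wedge',wd)):
        m=cv2.morphologyEx(m.astype(np.uint8),cv2.MORPH_OPEN,np.ones((3,3)))
        nn,l,st,_=cv2.connectedComponentsWithStats(m)
        if nn<2: print(n,k,'none'); continue
        j=1+np.argmax(st[1:,4]); q=P[l==j]
        c,s,a,b=rect(q[:,:2]); out[k]=(b,q)
        print(n,k,st[j],'c',c.round(1),'size',np.round(s,1),'ang',round(a,1),'z',np.percentile(q[:,2],[2,50,98]).round(4)); print(b.round(1).tolist())
    return out
E
python3 - <<'E'
from h import *
i=robot.camera_info('top'); print([k for k in i],[v for v in i.values() if isinstance(v,str)])
for n in('scene','top'):
    D=np.load(n+'0.npz'); p,P=D['p'],D['P']
    t=P[...,2][(P[...,0]>.4)&(P[...,0]<.8)&(abs(P[...,1]-.1)<.2)]; print(n,'bench z',np.median(t[t<.02]))
    o=find(n,p,P)
    b,q=o['wedge']
    A=np.c_[q[:,:2],np.ones(len(q))]; co=np.linalg.lstsq(A,q[:,2],rcond=None)[0]; print('wedge plane',co, 'heel dir deg',np.degrees(np.arctan2(co[1],co[0])),'slope',np.hypot(*co[:2]))
p=np.load('top0.npz')['p']; c=p[130:210,150:270]
p2=np.load('scene0.npz')['p']; c2=p2[150:230,260:380]
cv2.imwrite('pics/crop1.png',cv2.resize(np.hstack([c,c2])[...,::-1],(800,267),interpolation=cv2.INTER_CUBIC))
E
```

```text
['vertical_fov', 'cx', 'cy', 'cam_to_world'] []
scene bench z 0.0009542556052083984
scene scale [ 193  184  118   86 4007] c [625.5  14.2] size [248.9 211.3] ang 81.9 z [0.0561 0.0604 0.0638]
[[503.3999938964844, -94.19999694824219], [712.5999755859375, -123.80000305175781], [747.5999755859375, 122.5999984741211], [538.2999877929688, 152.3000030517578]]
scene wedge noneTraceback (most recent call last):
  File "<stdin>", line 7, in <module>
KeyError: 'wedge'
```

```bash
python3 - <<'E'
from h import *
for n,u,v in(('scene',305,191),('top',192,173)):
    D=np.load(n+'0.npz'); p=D['p'];hsv=cv2.cvtColor(p,cv2.COLOR_RGB2HSV)
    print(n,hsv[v-1:v+2,u-3:u+4:3].tolist(),'bench',hsv[v+20,u+25],D['P'][v,u])
p=np.load('top0.npz')['p']; c=p[130:210,150:270]
p2=np.load('scene0.npz')['p']; c2=p2[150:230,260:380]
cv2.imwrite('pics/crop1.png',cv2.resize(np.hstack([c,c2])[...,::-1],(800,267),interpolation=cv2.INTER_CUBIC))
E
sed -i 's/(h<13)&(hsv\[...,1\]>110)/(h<14)\&(hsv[...,1]>(125 if n=="top" else 150))/' h.py
python3 - <<'E'
from h import *
for n in('scene','top'):
    D=np.load(n+'0.npz'); p,P=D['p'],D['P']
    o=find(n,p,P)
    if 'wedge' in o:
        b,q=o['wedge']
        A=np.c_[q[:,:2],np.ones(len(q))]; co=np.linalg.lstsq(A,q[:,2],rcond=None)[0]; print('wedge plane',co, 'heel dir deg',np.degrees(np.arctan2(co[1],co[0])),'slope',np.hypot(*co[:2]))
E
```

```text
scene [[[14, 150, 138], [15, 165, 136], [16, 165, 131]], [[15, 173, 137], [16, 163, 130], [15, 166, 129]], [[14, 149, 135], [16, 164, 132], [15, 160, 131]]] bench [ 19 113 163] [0.57647462 0.24033106 0.00766688]
top [[[14, 139, 101], [14, 132, 104], [14, 139, 101]], [[14, 140, 106], [14, 138, 105], [14, 139, 103]], [[14, 140, 109], [14, 140, 109], [14, 142, 106]]] bench [ 19 106 128] [0.57676556 0.23729839 0.01020585]
scene scale [ 193  184  118   86 4007] c [625.5  14.2] size [248.9 211.3] ang 81.9 z [0.0561 0.0604 0.0638]
[[503.3999938964844, -94.19999694824219], [712.5999755859375, -123.80000305175781], [747.5999755859375, 122.5999984741211], [538.2999877929688, 152.3000030517578]]
scene wedge none
top scale [ 223  107  105   92 5152] c [626.1  15.4] size [249.4 209.7] ang 81.9 z [0.0551 0.0593 0.0636]
[[504.70001220703125, -93.30000305175781], [712.2999877929688, -122.9000015258789], [747.4000244140625, 124.0999984741211], [539.9000244140625, 153.60000610351562]]
top wedge none
```

View pics/crop1.png

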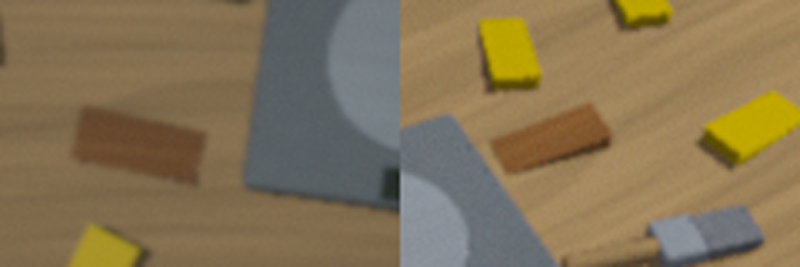

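The crop shows a single brown wedge, with its thick heel away from the scale and its toe towards the short foot. The mask needs a wider hue range.

```bash
sed -i 's/wd=near.*/wd=near\&(h<18)\&(hsv[...,1]>(122 if n=="top" else 140))\&(hsv[...,2]<150)\&(P[...,1]>.15)\&(P[...,1]<.33)\&(P[...,0]>.5)\&(P[...,0]<.65)/' h.py
cat > m.py <<'E'
from h import *
import sys
def ana(n,p,P):
    o=find(n,p,P); R={}
    b,q=o['scale']; c=b.mean(0)
    # left edge = +y side; x axis of scale: direction close to world +x
    e=[b[(i+1)%4]-b[i] for i in range(4)]; ex=min(e,key=lambda v:abs(np.arctan2(v[1],v[0]))); ex=ex/np.linalg.norm(ex); ey=np.array([-ex[1],ex[0]])
    print('scale yaw',np.degrees(np.arctan2(ex[1],ex[0])).round(2),'foot',(c-85*ex+105*ey).round(1))
    if 'wedge' in o:
        b,q=o['wedge']; A=np.c_[q[:,:2],np.ones(len(q))]; co=np.linalg.lstsq(A,q[:,2],rcond=None)[0]
        print('wedge plane toe dir',np.degrees(np.arctan2(-co[1],-co[0])).round(1),'slope',np.hypot(*co[:2]).round(3))
if __name__=='__main__':
    for n in('scene','top'):
        if len(sys.argv)>1: D=np.load(n+'0.npz'); ana(n,D['p'],D['P'])
        else:
            p,d=cam(n); ana(n,p,cloud(n,d)); cv2.imwrite(f'pics/{n}_{robot.read_state()["t"]:.1f}.png',p[...,::-1])
E
python3 m.py 0; python3 -c "
from h import *
from scipy.spatial.transform import Rotation as R
s=robot.read_state();print(R.from_rotvec(s['orientation']).as_matrix().round(3))"
```

```text
scene scale [ 193  184  118   86 4007] c [625.5  14.2] size [248.9 211.3] ang 81.9 z [0.0561 0.0604 0.0638]
[[503.3999938964844, -94.19999694824219], [712.5999755859375, -123.80000305175781], [747.5999755859375, 122.5999984741211], [538.2999877929688, 152.3000030517578]]
scene wedge [288 182  35  20 393] c [577.9 237.6] size [96.6 43.8] ang 76.7 z [0.0011 0.0099 0.019 ]
[[545.5, 195.60000610351562], [588.0999755859375, 185.60000610351562], [610.2999877929688, 279.6000061035156], [567.7000122070312, 289.70001220703125]]
scale yaw -8.07 foot [556.1 130.1]
wedge plane toe dir -79.0 slope 0.162
top scale [ 223  107  105   92 5152] c [626.1  15.4] size [249.4 209.7] ang 81.9 z [0.0551 0.0593 0.0636]
[[504.70001220703125, -93.30000305175781], [712.2999877929688, -122.9000015258789], [747.4000244140625, 124.0999984741211], [539.9000244140625, 153.60000610351562]]
top wedge [172 163  39  21 573] c [577.4 241.9] size [101.7  42.5] ang 78.5 z [0.     0.0099 0.0192]
[[546.4000244140625, 196.3000030517578], [588.0, 187.8000030517578], [608.4000244140625, 287.3999938964844], [566.7000122070312, 295.8999938964844]]
scale yaw -8.11 foot [556.7 131.3]
wedge plane toe dir -99.8 slope 0.162
[[-0.958  0.288 -0.001]
 [ 0.288  0.958 -0.001]
 [ 0.    -0.002 -1.   ]]
```

```bash
python3 -m pendant '[{"translation":[-28,-15,0],"twist":[0,0,0],"grip":-1},{"translation":[-28,-15,0],"twist":[0,0,0],"grip":-1},{"translation":[-28,-15,0],"twist":[0,0,0],"grip":-1},{"translation":[-28,-15,0],"twist":[0,0,0],"grip":-1},{"translation":[-28,-15,0],"twist":[0,0,0],"grip":-1},{"translation":[-28,-15,0],"twist":[0,0,0],"grip":-1},{"translation":[-28,-15,0],"twist":[0,0,0],"grip":-1},{"translation":[-28,-15,0],"twist":[0,0,0],"grip":-1},{"translation":[-28,-15,0],"twist":[0,0,0],"grip":-1},{"translation":[-28,-15,0],"twist":[0,0,0],"grip":-1}]' 10
python3 -m pendant '[{"translation":[0,0,0],"twist":[0,0,0.147],"grip":-1},{"translation":[0,0,0],"twist":[0,0,0.147],"grip":-1},{"translation":[0,0,0],"twist":[0,0,0.147],"grip":-1},{"translation":[0,0,0],"twist":[0,0,0.147],"grip":-1},{"translation":[0,0,0],"twist":[0,0,0.147],"grip":-1},{"translation":[0,0,0],"twist":[0,0,0.147],"grip":-1},{"translation":[0,0,0],"twist":[0,0,0.147],"grip":-1},{"translation":[0,0,0],"twist":[0,0,0.147],"grip":-1},{"translation":[0,0,0],"twist":[0,0,0.147],"grip":-1},{"translation":[0,0,0],"twist":[0,0,0.147],"grip":-1}]'
cat > s.py <<'E'
from h import *
from scipy.spatial.transform import Rotation as R
import sys
s=robot.read_state();M=R.from_rotvec(s['orientation']).as_matrix();p=s['tool_pos']*1000
print('t',round(s['t'],2),'pos',p.round(1),'F',s['force'].round(1),'op',round(s['opening'],3)); print(M.round(3).tolist())
if len(sys.argv)>3: print('tool delta mm',(M.T@(np.array(list(map(float,sys.argv[1:4])))-p)).round(1))
E
python3 s.py 598 322 60
```

```text
t: 1.1
tool_pos: [0.4001, 0.3418, 0.1774]
orientation: [-0.444, -3.104, 0.014]
force: [0.8, 1.5, -0.1]
opening: 0.0179
t: 2.1
tool_pos: [0.401, 0.3351, 0.1721]
orientation: [2.446, 1.968, -0.031]
force: [-0.9, 0.1, -0.3]
opening: 0.0005
t 2.1 pos [401.  335.1 172.1] F [-0.9  0.1 -0.3] op 0.001
[[0.214, 0.977, -0.014], [0.977, -0.214, -0.014], [-0.017, -0.011, -1.0]]
tool delta mm [ 31.2 196.4 109.5]
```

```bash
python3 -m pendant '[{"translation":[3,20,10],"twist":[0,0,0],"grip":-1},{"translation":[3,20,10],"twist":[0,0,0],"grip":-1},{"translation":[3,20,10],"twist":[0,0,0],"grip":-1},{"translation":[3,20,10],"twist":[0,0,0],"grip":-1},{"translation":[3,20,10],"twist":[0,0,0],"grip":-1},{"translation":[3,20,10],"twist":[0,0,0],"grip":-1},{"translation":[3,20,10],"twist":[0,0,0],"grip":-1},{"translation":[3,20,10],"twist":[0,0,0],"grip":-1},{"translation":[3,20,10],"twist":[0,0,0],"grip":-1},{"translation":[3,20,10],"twist":[0,0,0],"grip":-1}]'
python3 s.py 595 322 9; python3 m.py; ls pics
```

```text
t: 3.1
tool_pos: [0.6042, 0.3184, 0.0619]
orientation: [2.451, 1.964, -0.04]
force: [-1.2, 0.5, 0.7]
opening: 0.0009
t 3.1 pos [604.2 318.4  61.9] F [-1.2  0.5  0.7] op 0.001
[[0.218, 0.976, -0.02], [0.976, -0.218, -0.016], [-0.02, -0.016, -1.0]]
tool delta mm [ 2.6 -9.  53. ]
scene scale [ 193  184  118   86 3915] c [625.7  14.3] size [249.2 211.1] ang 81.8 z [0.0562 0.0604 0.0635]
[[503.5, -94.0], [712.4000244140625, -124.0999984741211], [747.9000244140625, 122.5], [539.0, 152.60000610351562]]
scene wedge [289 183  34  19 352] c [577.7 237.5] size [97.8 43.4] ang 77.1 z [0.0019 0.0099 0.0184]
[[545.5999755859375, 194.6999969482422], [587.9000244140625, 185.0], [609.7000122070312, 280.29998779296875], [567.4000244140625, 290.0]]
scale yaw -8.2 foot [556.5 130.3]
wedge plane toe dir -85.4 slope 0.155
top scale [ 223  107  105   92 5153] c [626.5  15.4] size [249.3 209.9] ang 82.1 z [0.0552 0.0594 0.0635]
[[505.29998779296875, -93.5999984741211], [713.2000122070312, -122.5], [747.5999755859375, 124.30000305175781], [539.7000122070312, 153.3000030517578]]
top wedge [172 164  37  20 441] c [576.2 241.2] size [94.9 40.8] ang 77.4 z [0.0011 0.0101 0.0183]
[[545.9000244140625, 199.3000030517578], [585.7000122070312, 190.39999389648438], [606.5, 283.0], [566.5999755859375, 291.8999938964844]]
scale yaw -7.92 foot [556.7 131.1]
wedge plane toe dir -102.6 slope 0.155
crop1.png
scene0.png
scene_3.1.png
top0.png
top_3.2.png
```

```bash
python3 -m pendant '[{"translation":[0.3,-1,5],"twist":[0,0,0],"grip":-1},{"translation":[0.3,-1,5],"twist":[0,0,0],"grip":-1},{"translation":[0.3,-1,5],"twist":[0,0,0],"grip":-1},{"translation":[0.3,-1,5],"twist":[0,0,0],"grip":-1},{"translation":[0.3,-1,5],"twist":[0,0,0],"grip":-1},{"translation":[0.3,-1,5],"twist":[0,0,0],"grip":-1},{"translation":[0.3,-1,5],"twist":[0,0,0],"grip":-1},{"translation":[0.3,-1,5],"twist":[0,0,0],"grip":-1},{"translation":[0.3,-1,4],"twist":[0,0,0],"grip":-1},{"translation":[0.3,-1,1],"twist":[0,0,0],"grip":-1}]'
python3 s.py 588.5 288.8 8
```

```text
t: 4.2
tool_pos: [0.5903, 0.323, 0.0122]
orientation: [-2.45, -1.965, 0.044]
force: [0.6, 0.1, -0.2]
opening: 0.0005
t 4.2 pos [590.3 323.   12.2] F [ 0.6  0.1 -0.2] op 0.0
[[0.217, 0.976, -0.022], [0.976, -0.218, -0.017], [-0.022, -0.018, -1.0]]
tool delta mm [-33.7   5.8   4.8]
```

```bash
python3 -m pendant '[{"translation":[0,3,0.2],"twist":[0,0,0],"grip":-1},{"translation":[0,3,0.2],"twist":[0,0,0],"grip":-1},{"translation":[-6,0,0],"twist":[0,0,0],"grip":-1},{"translation":[-8,0,0],"twist":[0,0,0],"grip":-1},{"translation":[-8,0,0],"twist":[0,0,0],"grip":-1},{"translation":[-8,0,0],"twist":[0,0,0],"grip":-1},{"translation":[-8,0,0],"twist":[0,0,0],"grip":-1},{"translation":[-8,0,0],"twist":[0,0,0],"grip":-1},{"translation":[-8,0,0],"twist":[0,0,0],"grip":-1},{"translation":[-8,0,0],"twist":[0,0,0],"grip":-1}]'
python3 s.py 588.5 288.8 8; python3 m.py | grep -A1 wedge
```

```text
t: 5.2
tool_pos: [0.5828, 0.2559, 0.014]
orientation: [-2.451, -1.965, 0.042]
force: [-0.6, -0.4, -1.1]
opening: 0.0006
t 5.2 pos [582.8 255.9  14. ] F [-0.6 -0.4 -1.1] op 0.001
[[0.218, 0.976, -0.021], [0.976, -0.218, -0.017], [-0.021, -0.017, -1.0]]
tool delta mm [33.5 -1.5  5.3]
scene wedge [288 183  35  19 381] c [577.6 237.5] size [99.5 42.7] ang 77.2 z [0.0009 0.0095 0.0184]
[[545.7000122070312, 193.6999969482422], [587.4000244140625, 184.1999969482422], [609.4000244140625, 281.29998779296875], [567.7000122070312, 290.70001220703125]]
--
wedge plane toe dir -77.3 slope 0.152
top scale [ 223  107  105   92 5130] c [626.3  15.4] size [249.5 209.8] ang 81.9 z [0.0551 0.0593 0.0635]
--
top wedge [197 170  12  12  97] c [570.3 209.6] size [29.9 29.7] ang 0.4 z [0.0007 0.0044 0.0094]
[[555.2999877929688, 224.39999389648438], [555.5, 194.60000610351562], [585.4000244140625, 194.8000030517578], [585.2000122070312, 224.60000610351562]]
--
wedge plane toe dir -101.3 slope 0.157
```

```bash
python3 - <<'E'
from h import *
p,d=cam('scene');p2,_=cam('top'); 
cv2.imwrite('pics/a.png',cv2.resize(np.hstack([p[120:230,250:360],p2[110:220,140:250]])[...,::-1],(800,400),interpolation=cv2.INTER_CUBIC))
E
python3 s.py
```

```text
t 5.4 pos [583.  256.5  14. ] F [ 0.6  0.9 -0.5] op 0.0
[[0.218, 0.976, -0.021], [0.976, -0.218, -0.017], [-0.021, -0.017, -1.0]]
```

View pics/a.png

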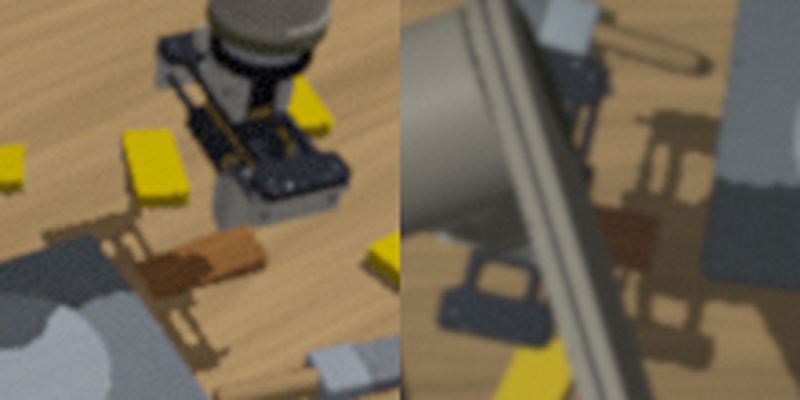

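```bash
cat >> h.py <<'E'
def proj(n,X,H=384):
    i=robot.camera_info(n); f=H/2/np.tan(np.radians(i['vertical_fov'])/2)
    c=np.linalg.inv(np.array(i['cam_to_world']))@np.r_[np.array(X)/1000,1]
    return np.array([i['cx']+f*c[0]/-c[2], i['cy']-f*c[1]/-c[2]])
E
python3 - <<'E'
from h import *
p,d=cam('scene'); P=cloud('scene',d)
for X in((583,256,14),(583,256,33),(583,256,98),(588,289,0),(588,289,18)): print(X,proj('scene',X).round(1),((proj('scene',X)-[250,120])*400/110).round())
q=P[120:200,290:350].reshape(-1,3); 
# gripper points near the tcp
m=(abs(P[...,0]-.585)<.12)&(abs(P[...,1]-.26)<.06)&(P[...,2]>.022)&(P[...,2]<.3)
z=P[m]; 
for lo in np.arange(.02,.2,.02):
    k=z[(z[:,2]>=lo)&(z[:,2]<lo+.02)]
    if len(k): print(round(lo,2),len(k),k.min(0).round(3),k.max(0).round(3))
img=cv2.resize(p[100:220,240:360][...,::-1],(600,600),interpolation=cv2.INTER_CUBIC)
for X,c in(((583,256,14),(0,0,255)),((588,289,0),(255,0,0)),((583,256,98),(0,255,0))):
    cv2.circle(img,tuple(int(v) for v in (proj('scene',X)-[240,100])*5),4,c,-1)
cv2.imwrite('pics/b.png',img)
E
```

```text
(583, 256, 14) [310.7 188.8] [221. 250.]
(583, 256, 33) [311.4 184.3] [223. 234.]
(583, 256, 98) [313.9 168. ] [233. 175.]
(588, 289, 0) [319.8 188.9] [254. 251.]
(588, 289, 18) [320.6 184.7] [257. 235.]
0.02 1 [0.578 0.287 0.022] [0.578 0.287 0.022]
0.04 14 [0.569 0.243 0.051] [0.598 0.254 0.06 ]
0.06 51 [0.567 0.243 0.06 ] [0.602 0.262 0.08 ]
0.08 50 [0.566 0.243 0.08 ] [0.602 0.258 0.099]
0.1 14 [0.582 0.243 0.1  ] [0.602 0.253 0.114]
0.12 70 [0.499 0.205 0.128] [0.677 0.274 0.14 ]
0.14 421 [0.487 0.204 0.14 ] [0.683 0.276 0.16 ]
0.16 687 [0.489 0.203 0.16 ] [0.686 0.278 0.18 ]
0.18 150 [0.496 0.233 0.18 ] [0.609 0.278 0.2  ]
```

View pics/b.png

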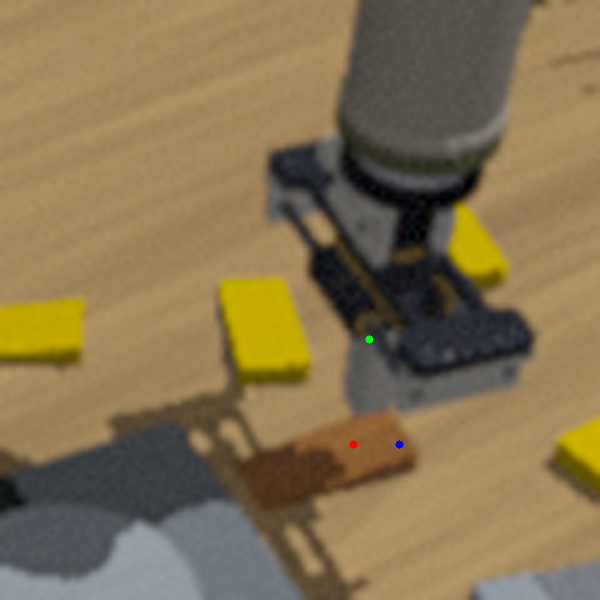

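```bash
python3 -m pendant '[{"translation":[12,0,0],"twist":[0,0,0],"grip":-1},{"translation":[12,0,0],"twist":[0,0,0],"grip":-1},{"translation":[12,0,0],"twist":[0,0,0],"grip":-1},{"translation":[12,0,0],"twist":[0,0,0],"grip":-1},{"translation":[12,0,0],"twist":[0,0,0],"grip":-1},{"translation":[0,0,4],"twist":[0,0,0],"grip":-1},{"translation":[0,0,4],"twist":[0,0,0],"grip":-1},{"translation":[0,0,4],"twist":[0,0,0],"grip":-1},{"translation":[0,0,4],"twist":[0,0,0],"grip":-1},{"translation":[0,0,0],"twist":[0,0,0],"grip":-1}]'
python3 s.py 588.5 288.8 8
cat > tip.py <<'E'
from h import *
p,d=cam('scene'); P=cloud('scene',d); x,y,_=robot.read_state()['tool_pos']
m=(np.hypot(P[...,0]-x,P[...,1]-y)<.03)&(P[...,2]>.012)&(P[...,2]<.2)
z=P[m]
for lo in np.arange(.01,.12,.01):
    k=z[(z[:,2]>=lo)&(z[:,2]<lo+.01)]
    if len(k): print(round(lo,2),len(k),k.min(0).round(3),k.max(0).round(3))
cv2.imwrite('pics/tip.png',cv2.resize(p[100:220,240:360][...,::-1],(600,600),interpolation=cv2.INTER_CUBIC))
E
python3 tip.py
```

```text
t: 6.45
tool_pos: [0.596, 0.3228, -0.0061]
orientation: [-2.448, -1.968, 0.043]
force: [0.0, -0.4, -0.3]
opening: 0.0003
t 6.45 pos [596.  322.8  -6.1] F [ 0.  -0.4 -0.3] op 0.0
[[0.215, 0.976, -0.022], [0.976, -0.215, -0.017], [-0.021, -0.018, -1.0]]
tool delta mm [-35.1  -0.2 -13.3]
0.02 1 [0.592 0.317 0.027] [0.592 0.317 0.027]
0.03 16 [0.58  0.31  0.031] [0.613 0.324 0.04 ]
0.04 27 [0.584 0.309 0.041] [0.615 0.327 0.05 ]
0.05 25 [0.581 0.31  0.051] [0.616 0.324 0.06 ]
0.06 26 [0.582 0.308 0.06 ] [0.614 0.326 0.07 ]
0.07 28 [0.581 0.31  0.071] [0.615 0.324 0.08 ]
0.08 13 [0.597 0.309 0.08 ] [0.615 0.329 0.089]
0.09 6 [0.605 0.31  0.09 ] [0.616 0.325 0.094]
0.1 1 [0.624 0.311 0.11 ] [0.624 0.311 0.11 ]
```

View pics/tip.png

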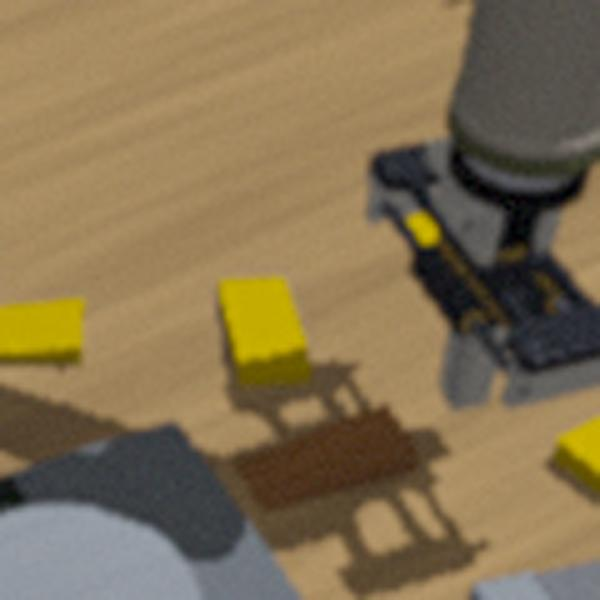

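The reported TCP height is wrong by about 35 mm. It reads -6 mm in free air, while the camera shows the tips at about +29 mm. From here on I'll use camera heights and forces.

```bash
python3 -m pendant '[{"translation":[0,0,4],"twist":[0,0,0],"grip":-1},{"translation":[0,-1,4],"twist":[0,0,0],"grip":-1},{"translation":[0,-1,4],"twist":[0,0,0],"grip":-1},{"translation":[0,0,3],"twist":[0,0,0],"grip":-1},{"translation":[0,0,2],"twist":[0,0,0],"grip":-1},{"translation":[0,0,2],"twist":[0,0,0],"grip":-1},{"translation":[0,0,1],"twist":[0,0,0],"grip":-1},{"translation":[0,0,0],"twist":[0,0,0],"grip":-1},{"translation":[0,0,0],"twist":[0,0,0],"grip":-1},{"translation":[0,0,0],"twist":[0,0,0],"grip":-1}]'
python3 s.py ; python3 tip.py
```

```text
t: 7.5
tool_pos: [0.5941, 0.3223, -0.0268]
orientation: [-2.449, -1.967, 0.041]
force: [0.0, 0.5, -0.2]
opening: 0.0003
t 7.5 pos [594.1 322.3 -26.8] F [ 0.   0.5 -0.2] op 0.0
[[0.216, 0.976, -0.021], [0.976, -0.216, -0.016], [-0.02, -0.017, -1.0]]
0.01 14 [0.581 0.31  0.013] [0.61  0.327 0.02 ]
0.02 21 [0.579 0.309 0.02 ] [0.611 0.325 0.029]
0.03 27 [0.582 0.308 0.03 ] [0.614 0.327 0.04 ]
0.04 27 [0.577 0.31  0.04 ] [0.614 0.325 0.05 ]
0.05 27 [0.583 0.309 0.05 ] [0.613 0.323 0.06 ]
0.06 8 [0.599 0.31  0.061] [0.612 0.312 0.068]
0.07 6 [0.602 0.308 0.07 ] [0.616 0.324 0.076]
0.11 52 [0.572 0.293 0.112] [0.624 0.336 0.12 ]
```

```bash
python3 -m pendant '[{"translation":[-8,0,0.2],"twist":[0,0,0],"grip":-1},{"translation":[-6,0,0.2],"twist":[0,0,0],"grip":-1},{"translation":[-5,0,0.2],"twist":[0,0,0],"grip":-1},{"translation":[-8,0,0.2],"twist":[0,0,0],"grip":-1},{"translation":[-8,0,0.2],"twist":[0,0,0],"grip":-1},{"translation":[-8,0,0.2],"twist":[0,0,0],"grip":-1},{"translation":[-8,0,0.2],"twist":[0,0,0],"grip":-1},{"translation":[-8,0,0.2],"twist":[0,0,0],"grip":-1},{"translation":[-8,0,0.2],"twist":[0,0,0],"grip":-1},{"translation":[-5,0,0.2],"twist":[0,0,0],"grip":-1}]'
python3 s.py ; python3 tip.py|head -3; python3 m.py | grep -A1 -E 'wedge|yaw|scale'
```

```text
t: 8.55
tool_pos: [0.5776, 0.2456, -0.0267]
orientation: [2.45, 1.966, -0.04]
force: [0.3, 0.3, 0.6]
opening: 0.0004
t 8.55 pos [577.6 245.6 -26.7] F [0.3 0.3 0.6] op 0.0
[[0.216, 0.976, -0.02], [0.976, -0.216, -0.016], [-0.02, -0.016, -1.0]]
0.01 67 [0.551 0.216 0.013] [0.596 0.248 0.02 ]
0.02 29 [0.561 0.217 0.02 ] [0.595 0.246 0.03 ]
0.03 26 [0.564 0.233 0.03 ] [0.596 0.25  0.04 ]
scene scale [ 193  184  118   86 3905] c [626.8  14.1] size [249.4 208.8] ang 81.4 z [0.056  0.0604 0.0637]
[[505.0, -93.5999984741211], [711.4000244140625, -124.69999694824219], [748.5, 121.9000015258789], [542.0999755859375, 153.0]]
scene wedge [285 187  20  15 213] c [570.2 204.2] size [56.4 43.1] ang 76.8 z [0.0032 0.013  0.0188]
[[542.7999877929688, 181.60000610351562], [584.7000122070312, 171.8000030517578], [597.5999755859375, 226.6999969482422], [555.7000122070312, 236.60000610351562]]
scale yaw -8.56 foot [558.3 130.6]
wedge plane toe dir -63.0 slope 0.15
top scale [ 223  107  105   91 5123] c [626.1  15.2] size [249.2 209.5] ang 81.8 z [0.0551 0.0594 0.0637]
[[504.5, -93.0999984741211], [711.9000244140625, -123.0999984741211], [747.5999755859375, 123.5], [540.2999877929688, 153.60000610351562]]
top wedge [208 173  13  13 124] c [560.5 178.5] size [31.9 32.6] ang 89.9 z [0.0024 0.0079 0.0124]
[[544.2000122070312, 162.60000610351562], [576.7999877929688, 162.60000610351562], [576.7999877929688, 194.5], [544.2999877929688, 194.5]]
scale yaw -8.24 foot [557.  131.3]
wedge plane toe dir -97.5 slope 0.171
```

View pics/tip.png

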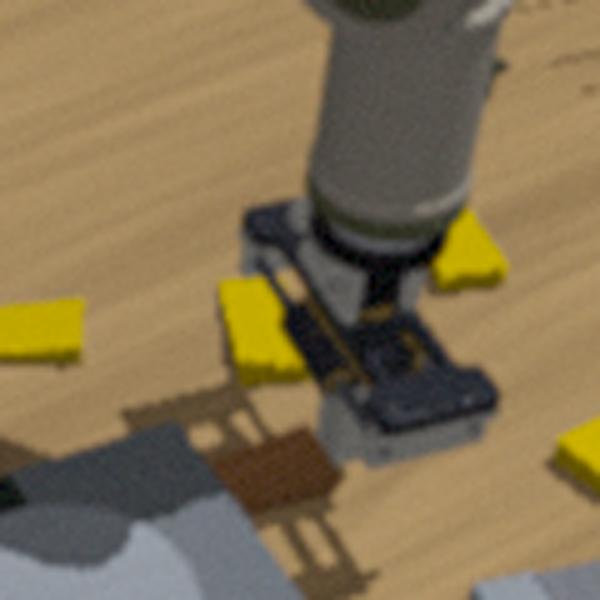

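```bash
python3 -m pendant '[{"translation":[-1.5,0,0.1],"twist":[0,0,0],"grip":-1},{"translation":[-1.5,0,0.1],"twist":[0,0,0],"grip":-1},{"translation":[-1.5,0,0.1],"twist":[0,0,0],"grip":-1},{"translation":[-1.5,0,0.1],"twist":[0,0,0],"grip":-1},{"translation":[-1.5,0,0.1],"twist":[0,0,0],"grip":-1},{"translation":[-1.5,0,0.1],"twist":[0,0,0],"grip":-1},{"translation":[-1.5,0,0.1],"twist":[0,0,0],"grip":-1},{"translation":[-1.5,0,0.1],"twist":[0,0,0],"grip":-1},{"translation":[-1.5,0,0.1],"twist":[0,0,0],"grip":-1},{"translation":[-1.5,0,0.1],"twist":[0,0,0],"grip":-1}]'
python3 s.py
```

```text
t: 9.7
tool_pos: [0.5748, 0.2321, -0.027]
orientation: [-2.448, -1.968, 0.037]
force: [-0.2, 0.4, -0.2]
opening: 0.0004
t 9.7 pos [574.8 232.1 -27. ] F [-0.2  0.4 -0.2] op 0.0
[[0.215, 0.976, -0.018], [0.976, -0.215, -0.015], [-0.018, -0.015, -1.0]]
```

```bash
python3 -m pendant '[{"translation":[-1,0,0.1],"twist":[0,0,0],"grip":-1},{"translation":[-1,0,0.1],"twist":[0,0,0],"grip":-1},{"translation":[-1,0,0.1],"twist":[0,0,0],"grip":-1},{"translation":[-1,0,0.1],"twist":[0,0,0],"grip":-1},{"translation":[-1,0,0.1],"twist":[0,0,0],"grip":-1},{"translation":[-1,0,0.1],"twist":[0,0,0],"grip":-1},{"translation":[-1,0,0.1],"twist":[0,0,0],"grip":-1},{"translation":[-1,0,0.1],"twist":[0,0,0],"grip":-1},{"translation":[-1,0,0.1],"twist":[0,0,0],"grip":-1},{"translation":[-1,0,0.1],"twist":[0,0,0],"grip":-1}]'
python3 s.py
```

```text
t: 10.7
tool_pos: [0.5724, 0.2213, -0.0279]
orientation: [-2.448, -1.968, 0.037]
force: [0.5, 0.6, 0.2]
opening: 0.0006
t 10.7 pos [572.4 221.3 -27.9] F [0.5 0.6 0.2] op 0.001
[[0.215, 0.976, -0.018], [0.976, -0.215, -0.015], [-0.018, -0.015, -1.0]]
```

```bash
python3 -m pendant '[{"translation":[-0.7,0,0],"twist":[0,0,0],"grip":-1},{"translation":[-0.7,0,0],"twist":[0,0,0],"grip":-1},{"translation":[-0.7,0,0],"twist":[0,0,0],"grip":-1},{"translation":[-0.7,0,0],"twist":[0,0,0],"grip":-1},{"translation":[-0.7,0,0],"twist":[0,0,0],"grip":-1},{"translation":[-0.7,0,0],"twist":[0,0,0],"grip":-1},{"translation":[-0.7,0,0],"twist":[0,0,0],"grip":-1},{"translation":[-0.7,0,0],"twist":[0,0,0],"grip":-1},{"translation":[-0.7,0,0],"twist":[0,0,0],"grip":-1},{"translation":[-0.7,0,0],"twist":[0,0,0],"grip":-1}]'
python3 s.py;  python3 m.py | grep -A1 -E 'wedge|yaw|scale'
```

```text
t: 11.7
tool_pos: [0.5706, 0.2138, -0.0279]
orientation: [-2.448, -1.968, 0.038]
force: [-0.2, 0.4, -0.8]
opening: 0.0005
t 11.7 pos [570.6 213.8 -27.9] F [-0.2  0.4 -0.8] op 0.001
[[0.215, 0.976, -0.019], [0.976, -0.215, -0.015], [-0.019, -0.015, -1.0]]
scene scale [ 194  184  117   86 3886] c [626.4  14.3] size [250.3 210.6] ang 82.6 z [0.056  0.0604 0.0636]
[[505.70001220703125, -96.19999694824219], [714.5999755859375, -123.5], [747.0, 124.80000305175781], [538.2000122070312, 152.0]]
scene wedge [283 189  14  13 116] c [567.2 187.5] size [30.1 42.4] ang 80.0 z [0.0068 0.0154 0.0199]
[[543.7000122070312, 176.39999389648438], [585.5, 169.0], [590.7000122070312, 198.60000610351562], [548.9000244140625, 206.0]]
scale yaw -7.44 foot [555.7 129.4]
wedge plane toe dir -73.4 slope 0.149
top scale [ 223  107  105   92 5152] c [626.1  15.3] size [249.6 209.6] ang 81.9 z [0.0552 0.0593 0.0636]
[[504.70001220703125, -93.5], [712.2999877929688, -123.0], [747.4000244140625, 124.0999984741211], [539.9000244140625, 153.60000610351562]]
top wedge none
scale yaw -8.09 foot [556.7 131.2]
```

```bash
python3 -m pendant '[{"translation":[-0.5,0,0],"twist":[0,0,0],"grip":-1},{"translation":[-0.5,0,0],"twist":[0,0,0],"grip":-1},{"translation":[-0.5,0,0],"twist":[0,0,0],"grip":-1},{"translation":[-0.5,0,0],"twist":[0,0,0],"grip":-1},{"translation":[-0.5,0,0],"twist":[0,0,0],"grip":-1},{"translation":[-0.5,0,0],"twist":[0,0,0],"grip":-1},{"translation":[-0.5,0,0],"twist":[0,0,0],"grip":-1},{"translation":[-0.5,0,0],"twist":[0,0,0],"grip":-1},{"translation":[-0.5,0,0],"twist":[0,0,0],"grip":-1},{"translation":[-0.5,0,0],"twist":[0,0,0],"grip":-1}]'
python3 s.py
```

```text
t: 12.8
tool_pos: [0.5702, 0.2123, -0.0274]
orientation: [-2.446, -1.967, 0.029]
force: [1.0, 4.8, -1.0]
opening: 0.0004
t 12.8 pos [570.2 212.3 -27.4] F [ 1.   4.8 -1. ] op 0.0
[[0.214, 0.977, -0.016], [0.977, -0.215, -0.009], [-0.013, -0.014, -1.0]]
```

```bash
python3 -m pendant '[{"translation":[-0.7,0,0],"twist":[0,0,0],"grip":-1},{"translation":[-0.7,0,0],"twist":[0,0,0],"grip":-1},{"translation":[-0.7,0,0],"twist":[0,0,0],"grip":-1},{"translation":[-0.7,0,0],"twist":[0,0,0],"grip":-1},{"translation":[-0.7,0,0],"twist":[0,0,0],"grip":-1},{"translation":[-0.7,0,0],"twist":[0,0,0],"grip":-1},{"translation":[-0.7,0,0],"twist":[0,0,0],"grip":-1},{"translation":[-0.7,0,0],"twist":[0,0,0],"grip":-1},{"translation":[-0.7,0,0],"twist":[0,0,0],"grip":-1},{"translation":[-0.7,0,0],"twist":[0,0,0],"grip":-1}]'
python3 s.py;  python3 m.py | grep -A1 -E 'wedge|yaw|scale'
```

```text
t: 13.8
tool_pos: [0.5703, 0.2127, -0.0267]
orientation: [-2.44, -1.965, 0.012]
force: [2.4, 7.4, -1.8]
opening: 0.0006
t 13.8 pos [570.3 212.7 -26.7] F [ 2.4  7.4 -1.8] op 0.001
[[0.213, 0.977, -0.011], [0.977, -0.213, 0.001], [-0.001, -0.011, -1.0]]
scene scale [ 194  184  117   87 3883] c [626.6  14.6] size [249.8 209.5] ang 82.0 z [0.0561 0.0604 0.0636]
[[505.5, -94.5999984741211], [713.0, -123.69999694824219], [747.7000122070312, 123.69999694824219], [540.2999877929688, 152.8000030517578]]
scene wedge [284 189  12  13 107] c [566.5 186.3] size [26.5 42. ] ang 80.7 z [0.0042 0.0161 0.0202]
[[543.5999755859375, 176.60000610351562], [585.0, 169.8000030517578], [589.2999877929688, 196.0], [547.9000244140625, 202.8000030517578]]
scale yaw -7.99 foot [557.  130.3]
wedge plane toe dir -12.9 slope 0.136
top scale [ 223  107  105   92 5172] c [626.1  15.4] size [249.4 209.3] ang 81.9 z [0.0553 0.0594 0.0636]
[[504.79998779296875, -93.19999694824219], [712.0, -122.80000305175781], [747.2999877929688, 124.0999984741211], [540.0999755859375, 153.6999969482422]]
top wedge none
scale yaw -8.14 foot [556.8 131.4]
```

```bash
python3 -m pendant '[{"translation":[5,0,0],"twist":[0,0,0],"grip":-1},{"translation":[10,0,0],"twist":[0,0,0],"grip":-1},{"translation":[0,0,-15],"twist":[0,0,0],"grip":-1},{"translation":[0,0,-20],"twist":[0,0,0],"grip":-1},{"translation":[0,0,-20],"twist":[0,0,0],"grip":-1},{"translation":[0,0,-20],"twist":[0,0,0],"grip":-1},{"translation":[0,0,-20],"twist":[0,0,0],"grip":-1},{"translation":[0,0,-10],"twist":[0,0,0],"grip":-1},{"translation":[0,0,0],"twist":[0,0,0],"grip":-1},{"translation":[0,0,0],"twist":[0,0,0],"grip":-1}]'
python3 s.py 557 131 60;  python3 m.py | grep -A1 -E 'wedge|yaw|scale'
```

```text
t: 14.9
tool_pos: [0.5748, 0.2262, 0.0873]
orientation: [-2.443, -1.969, 0.019]
force: [1.0, 0.3, 0.6]
opening: 0.0005
t 14.9 pos [574.8 226.2  87.3] F [1.  0.3 0.6] op 0.0
[[0.212, 0.977, -0.012], [0.977, -0.212, -0.004], [-0.007, -0.011, -1.0]]
tool delta mm [-96.6   3.1  27.9]
scene scale [ 194  185  117   85 3863] c [625.3  14.7] size [249.7 210.9] ang 82.0 z [0.0561 0.0604 0.0636]
[[503.5, -94.30000305175781], [712.2999877929688, -123.5999984741211], [747.0999755859375, 123.69999694824219], [538.2000122070312, 153.0]]
scene wedge [283 189  12  13 114] c [564.2 186.7] size [29.3 46.4] ang 79.8 z [0.0062 0.0157 0.0201]
[[538.7999877929688, 176.39999389648438], [584.4000244140625, 168.1999969482422], [589.5999755859375, 197.0], [543.9000244140625, 205.1999969482422]]
scale yaw -7.99 foot [555.7 130.5]
wedge plane toe dir -74.9 slope 0.179
top scale [ 223  107  105   92 5158] c [626.1  15.3] size [249.5 209.6] ang 81.9 z [0.0551 0.0594 0.0637]
[[504.79998779296875, -93.4000015258789], [712.2999877929688, -122.9000015258789], [747.5, 124.0999984741211], [540.0, 153.60000610351562]]
top wedge [209 170  13  17 138] c [562.7 175.6] size [49.3 24.4] ang 14.6 z [0.0072 0.013  0.0176]
[[535.7000122070312, 181.1999969482422], [541.9000244140625, 157.5], [589.5999755859375, 169.89999389648438], [583.4000244140625, 193.60000610351562]]
scale yaw -8.1 foot [556.8 131.3]
wedge plane toe dir -114.5 slope 0.138
```

```bash
python3 -m pendant '[{"translation":[-14,0.5,0],"twist":[0,0,0],"grip":-1},{"translation":[-14,0.5,0],"twist":[0,0,0],"grip":-1},{"translation":[-14,0.5,0],"twist":[0,0,0],"grip":-1},{"translation":[-14,0.5,0],"twist":[0,0,0],"grip":-1},{"translation":[-14,0.5,5],"twist":[0,0,0],"grip":-1},{"translation":[-14,0.5,7],"twist":[0,0,0],"grip":-1},{"translation":[-10,0,10],"twist":[0,0,0],"grip":-1},{"translation":[0,0,10],"twist":[0,0,0],"grip":-1},{"translation":[0,0,6],"twist":[0,0,0],"grip":-1},{"translation":[0,0,0],"twist":[0,0,0],"grip":-1}]'
python3 s.py 557 131 25; sed -i 's/>.012)/>.065)/' tip.py; python3 tip.py
```

```text
t: 16.0
tool_pos: [0.5512, 0.1223, 0.0409]
orientation: [-2.443, -1.963, 0.032]
force: [0.4, -0.4, -0.4]
opening: 0.0007
t 16.0 pos [551.2 122.3  40.9] F [ 0.4 -0.4 -0.4] op 0.001
[[0.215, 0.976, -0.021], [0.977, -0.215, -0.007], [-0.011, -0.019, -1.0]]
tool delta mm [ 9.9  4.1 15.7]
0.07 2 [0.546 0.112 0.078] [0.549 0.114 0.079]
0.08 10 [0.537 0.11  0.081] [0.566 0.117 0.09 ]
0.09 12 [0.541 0.11  0.091] [0.566 0.114 0.098]
0.1 15 [0.54  0.108 0.1  ] [0.568 0.115 0.11 ]
0.11 14 [0.536 0.109 0.111] [0.566 0.117 0.119]
```

```bash
python3 -m pendant '[{"translation":[5,1.5,2],"twist":[0,0,0],"grip":-1},{"translation":[5,1.5,2],"twist":[0,0,0],"grip":-1},{"translation":[2,0,2],"twist":[0,0,0],"grip":-1},{"translation":[0,0,2],"twist":[0,0,0],"grip":-1},{"translation":[0,0,2],"twist":[0,0,0],"grip":-1},{"translation":[0,0,1],"twist":[0,0,0],"grip":-1},{"translation":[0,0,1],"twist":[0,0,0],"grip":-1},{"translation":[0,0,0.5],"twist":[0,0,0],"grip":-1},{"translation":[0,0,0.5],"twist":[0,0,0],"grip":-1},{"translation":[0,0,0.5],"twist":[0,0,0],"grip":-1}]'
python3 s.py
```

```text
t: 17.05
tool_pos: [0.5586, 0.1365, 0.0279]
orientation: [-2.441, -1.967, 0.028]
force: [0.2, -0.1, -0.1]
opening: 0.0006
t 17.05 pos [558.6 136.5  27.9] F [ 0.2 -0.1 -0.1] op 0.001
[[0.212, 0.977, -0.018], [0.977, -0.212, -0.006], [-0.01, -0.016, -1.0]]
```

```bash
python3 -m pendant '[{"translation":[0,0,0.5],"twist":[0,0,0],"grip":-1},{"translation":[0,0,0.5],"twist":[0,0,0],"grip":-1},{"translation":[0,0,0.5],"twist":[0,0,0],"grip":-1},{"translation":[0,0,0.5],"twist":[0,0,0],"grip":-1},{"translation":[0,0,0.5],"twist":[0,0,0],"grip":-1},{"translation":[0,0,0.5],"twist":[0,0,0],"grip":-1},{"translation":[0,0,0.5],"twist":[0,0,0],"grip":-1},{"translation":[0,0,0.5],"twist":[0,0,0],"grip":-1},{"translation":[0,0,0.5],"twist":[0,0,0],"grip":-1},{"translation":[0,0,0.5],"twist":[0,0,0],"grip":-1}]'
python3 s.py
```

```text
t: 18.05
tool_pos: [0.5587, 0.1364, 0.0253]
orientation: [-2.441, -1.967, 0.028]
force: [-3.0, -0.7, 6.0]
opening: 0.0003
t 18.05 pos [558.7 136.4  25.3] F [-3.  -0.7  6. ] op 0.0
[[0.212, 0.977, -0.018], [0.977, -0.212, -0.006], [-0.01, -0.016, -1.0]]
```

```bash
python3 -m pendant '[{"translation":[0,0,0.6],"twist":[0,0,0],"grip":-1},{"translation":[0,0,0.8],"twist":[0,0,0],"grip":-1},{"translation":[0,0,0.8],"twist":[0,0,0],"grip":-1},{"translation":[0,0,0.8],"twist":[0,0,0],"grip":-1},{"translation":[0,0,0.8],"twist":[0,0,0],"grip":-1},{"translation":[0,0,0.8],"twist":[0,0,0],"grip":-1},{"translation":[0,0,0.8],"twist":[0,0,0],"grip":-1},{"translation":[0,0,0.8],"twist":[0,0,0],"grip":-1},{"translation":[0,0,0.8],"twist":[0,0,0],"grip":-1},{"translation":[0,0,0.8],"twist":[0,0,0],"grip":-1}]'
python3 s.py; python3 m.py | grep -A1 -E 'wedge|yaw|scale'
python3 - <<'E'
from h import *
p,d=cam('scene');p2,d2=cam('top')
for n,dd in(('scene',d),('top',d2)):
    P=cloud(n,dd); P0=np.load(n+'0.npz')['P']
    def tilt(P):
        m=(abs(P[...,2]-.0597)<.004)&(P[...,0]>.5)&(P[...,0]<.75)&(abs(P[...,1]-.015)<.14); q=P[m]
        return np.linalg.lstsq(np.c_[q[:,:2],np.ones(len(q))],q[:,2],rcond=None)[0][:2].round(4)
    print(n,'slopes before/after',tilt(P0),tilt(P))
cv2.imwrite('pics/f.png',cv2.resize(np.hstack([p[120:230,220:330],p2[110:220,160:270]])[...,::-1],(800,400),interpolation=cv2.INTER_CUBIC))
E
python3 s.py
```

```text
t: 19.05
tool_pos: [0.5587, 0.1364, 0.0253]
orientation: [-2.441, -1.969, 0.028]
force: [-3.7, -0.7, 7.9]
opening: 0.0007
t 19.05 pos [558.7 136.4  25.3] F [-3.7 -0.7  7.9] op 0.001
[[0.212, 0.977, -0.017], [0.977, -0.212, -0.007], [-0.01, -0.016, -1.0]]
scene scale [ 193  186  118   84 3882] c [626.8  13.9] size [249.3 209.9] ang 81.7 z [0.0558 0.0604 0.0636]
[[504.8999938964844, -94.30000305175781], [712.7000122070312, -124.69999694824219], [748.7000122070312, 122.0], [541.0, 152.39999389648438]]
scene wedge [284 190  12  12 103] c [568.6 186.9] size [25.3 38.4] ang 82.1 z [0.0044 0.0152 0.0196]
[[547.7999877929688, 177.10000610351562], [585.9000244140625, 171.6999969482422], [589.4000244140625, 196.8000030517578], [551.2999877929688, 202.10000610351562]]
scale yaw -8.32 foot [557.9 130.1]
wedge plane toe dir -46.3 slope 0.181
top scale [ 232  107   96   92 3432] c [626.3  15.3] size [249.3 209.3] ang 81.7 z [0.0553 0.0594 0.0638]
[[504.79998779296875, -93.0999984741211], [712.0, -123.19999694824219], [747.7999877929688, 123.5999984741211], [540.5999755859375, 153.6999969482422]]
top wedge none
scale yaw -8.26 foot [557.3 131.4]
scene slopes before/after [-0.0027  0.0003] [-0.002  -0.0001]
top slopes before/after [-0.0006 -0.0004] [-0.0013 -0.0004]
t 19.25 pos [558.7 136.5  25.3] F [-4.3 -1.7  7.2] op 0.001
[[0.212, 0.977, -0.018], [0.977, -0.212, -0.007], [-0.01, -0.016, -1.0]]
```

View pics/f.png

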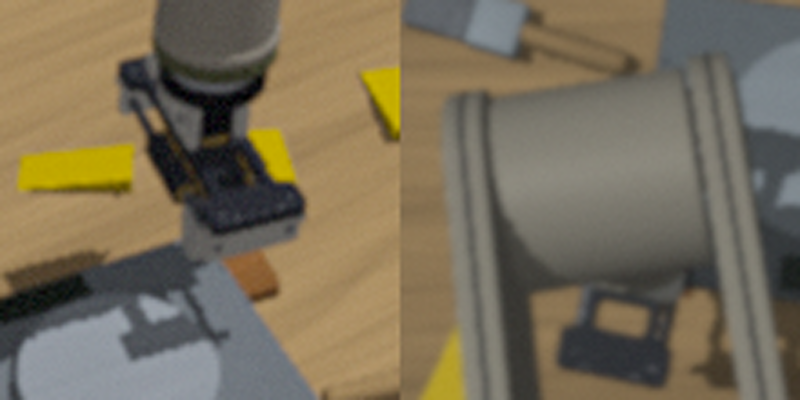

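```bash
python3 -m pendant '[{"translation":[0,-0.2,1],"twist":[0,0,0],"grip":-1},{"translation":[0,-0.2,1.1],"twist":[0,0,0],"grip":-1},{"translation":[0,-0.2,1.1],"twist":[0,0,0],"grip":-1},{"translation":[0,-0.2,1.1],"twist":[0,0,0],"grip":-1},{"translation":[0,-0.2,1.1],"twist":[0,0,0],"grip":-1},{"translation":[0,-0.2,1.1],"twist":[0,0,0],"grip":-1},{"translation":[0,-0.2,1.1],"twist":[0,0,0],"grip":-1},{"translation":[0,-0.2,1.1],"twist":[0,0,0],"grip":-1},{"translation":[0,-0.2,1.1],"twist":[0,0,0],"grip":-1},{"translation":[0,-0.2,1.1],"twist":[0,0,0],"grip":-1}]'
python3 s.py
```

```text
t: 20.25
tool_pos: [0.5589, 0.1364, 0.0253]
orientation: [-2.443, -1.971, 0.024]
force: [-4.7, -0.7, 9.8]
opening: 0.0003
t 20.25 pos [558.9 136.4  25.3] F [-4.7 -0.7  9.8] op 0.0
[[0.211, 0.977, -0.013], [0.977, -0.211, -0.008], [-0.01, -0.011, -1.0]]
```

```bash
python3 -c "
from plant import robot
print(robot.close_job())"
```

```text
the job is handed in; nothing more can be done
None
```

The wedge is pushed snug under the short foot, and I handed the job in at about 20 s with the shut fingers still pressing on the corner. No verdict was reported.

**What I did:** I pushed the brown wedge thin end first, with the fingers shut, until it stopped moving under about 8 N. I then backed off, lifted over the scale and pressed on the corner above the foot with 9.8 N.

**Last checks:**
- **Scale:** its position stayed within about 2 mm of its first place. The slope of its top hardly changed and stayed within about 0.003 rad before and after. Both are from camera readings taken at about 8 N.
- **Pressing:** the finger height did not change while the force rose from 6 to 9.8 N. The press point was about 6 mm from the corner by the arm's reading.
- **Wedge:** it stayed in place when let go.
- **Other objects:** I kept clear of the weight, jar and brush but did not measure them again at the end.

**What disagreed:**
- **Height reading:** the arm's reported height was about 35 mm too low compared with the camera. My first push therefore passed over the wedge without touching it. I then worked from camera heights and contact forces.
- **Sideways force:** about 4.7 N remained at the press point and I could not ease it off. It did not move the scale.

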